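# Hang the blue drainer plate on the drip stand

## Robot

A 6-joint arm with a two-finger parallel gripper is mounted at the origin on the work surface. World frame = base frame: x ahead of the robot, y to its left, z up, the work surface at z = 0. Lengths are in m, angles in degrees, forces in N, time in s.
With the tool pointing down it reaches from about 0.25 to 0.725 m from the base axis. Payload 9.7 kg.
Tool frame: the origin (TCP) lies at the very end of the fingers, on their centre line; the grasp point (between the pads) lies 19 mm behind it (bot.grip_point_offset is the z of the grasp point in the tool frame, in m); z points along the fingers, x is the direction in which the jaws open and shut, and the axes are right-handed (so a half turn about z gives the same grasp; the last joint's range is limited). The gripper opens to 85 mm and grips with 20 to 120 N. Pads are 22 mm wide; open, the fingers measure 114 mm over their backs; the gripper's body (76 mm by 85 mm) begins 54 mm behind the grasp point. The pads swing forward as they close: fully open they stand 13 mm farther back than shut.
Start: joints at [0, 4.979, 10.078, 95.1, 0, 90], TCP at [0.55, -0, 0.231] pointing down, gripper open.
Joint ranges: [-179.16, 179.16], [-48.56, 103.87], [-65.8, 70.77], [-126.05, 130.52], [-82.76, 87.17], [-180, 180]. Speed limits (degrees/s): [127.2, 127.2, 147.25, 180, 180, 180].

## Interface

Orientations are given as [roll, pitch, yaw] about the fixed x, y, z axes, in that order (R = Rz(yaw) Ry(pitch) Rx(roll)).
In Python, from workcell import get_obs, viewer, job_done, bot gives the robot as it stands.
- The arm moves only by the shell command python3 -m handwheel 'ROWS' [FORCE]. ROWS is JSON, a list of rows, each a list of 5 numbers: the closure, from 0 (fully open) to 1 (shut), then the shift along the world's x, y, z in m, then the turn about the world's z in degrees. A call has 1 to 5 rows; each row is the pose to reach, as a shift and turn from the pose measured when the call began; what a row does not reach only later rows make up. A row lasts 1/10 s, in which the tool goes at most 50 mm and 8.59 degrees, less where a joint would pass 70% of its speed; a pose out of reach is approached as far as the arm can. A call with a gripper value outside its range is refused whole. The fingers move at their own pace and stop on an object; FORCE is the grip in N (left out, the last holds). Time passes only in rows, so rows that repeat a pose let the fingers close. It gives the time, the measured TCP pose, the force and the opening at its end, in the units of the state.
- get_obs(): the state, without advancing time (a new reading comes with each control period).
- viewer.camera(name): name is "scene" or "side" or "wrist"; returns a dict with "color" (480x640x3 uint8, blue, green, red), "K" (3x3 intrinsics, pixels), "origin" and "orientation" of the camera in the world. Camera axes: x right, y down, z forward; pixel columns grow to the right and rows downward; lengths in m; the calibration is good to about 2 mm. The wrist camera is an equidistant fisheye: a pixel r from the principal point sees the ray r / f radians off the axis. A picture is of the moment at which its call begins. There is no depth.
- job_done(): hands the job in, once; it reports no verdict.
The state is a dict: "time": time; "q": joint angles; "qd": joint speeds; "joint_efforts": joint torques, N m; "ee_pos": TCP position; "tcp_rot": TCP orientation; "wrist_force": force on the tool from outside, world axes, zero at the start; "torque": the same for the moment, N m; "opening": finger opening in m.
Only numpy, scipy, OpenCV 4.12 (cv2) and the standard library are available. Lean on these libraries where they do the work, as an engineer would, in place of code of your own. Each camera call takes 0.05 s, during which the arm holds its last target.

## Task

Pick up the blue drainer plate by its handle and hang it on the drip stand by its two holes, so that both red pegs stick up through them and the plate lies flat on the grey deck. Lower it all the way down before letting go; either way round will do. Leave the yellow drainer plate where it lies.

Things in the scene. Friction and masses are not known exactly. Their poses are not given: they have to be found in the camera images.
- blue_drainer_handle (a point): Blue slotted plastic plate, 100 x 220 x 8 mm, 150-300 g, flat on the counter; two 34 mm peg holes centred at y = +-70 mm. Arched handle over its middle: bar 14 mm wide (x), 80 long (y), 22 high, its top 60 mm above the underside, open below. This point: centre of the bar, 49 mm above the underside, midway between the holes. y runs along bar and hole line, x across (pinch along x), z up.
- yellow_drainer_handle (a point): Not to be moved. Yellow slotted plastic plate, 100 x 220 x 8 mm, 150-300 g, flat on the counter; two 34 mm peg holes centred at y = +-70 mm. Arched handle over its middle: bar 14 mm wide (x), 80 long (y), 22 high, its top 60 mm above the underside, open below. This point: centre of the bar, 49 mm above the underside, midway between the holes. y runs along bar and hole line, x across (pinch along x), z up.
- stand_deck (a point): Drip stand, fixed: aluminium basin 130 x 240 x 22 mm with a raised grey deck 60 x 200 mm, its flat top 50 mm above the counter; on it two upright red pegs, 12 mm thick, 45 mm high (last 12 mm tapered), at y = +-70 mm. This point: on the deck top, midway between the pegs. y along the line of pegs, x across, z up. A plate hung home has its handle point 49 mm above this point.

How it is judged:
By the outcome, as a careful person would: the job done as asked, in the order asked, and still so for the second after the job is handed in, with the robot touching nothing.
It also fails if it takes over 45 s, if anything falls off the work surface, if the arm or the gripper's body presses on something with over 40 N, if the wrist force passes 120 N, or if a joint passes its speed limit or range.

## Working session

There is one attempt and no reset: what is moved stays moved. The work goes in short steps, Python scripts to look and compute and a shell command to move; the robot and the scene stay as the last step left them, time stands still between calls to the robot, and variables do not carry over. Pictures are saved under pics/ and viewed, and the job is handed in when it is done.

```bash
mkdir -p pics; ls
python3 - <<'E'
from workcell import get_obs, viewer, bot
import cv2
o=get_obs();print(o);print(bot.grip_point_offset)
for n in ["scene","side","wrist"]:
    c=viewer.camera(n);cv2.imwrite(f"pics/{n}0.png",c["color"]);print(n,c["K"],c["origin"],c["orientation"])
E
```

```text
pics
{'time': 0.0, 'q': array([ 1.82453895e-03,  5.01259829e+00,  1.00344670e+01,  9.50982990e+01,
       -5.07811314e-04,  8.99994101e+01]), 'qd': array([ 0.10147504, -0.07039627,  0.08313266, -0.01418166,  0.00083941,
       -0.05201238]), 'joint_efforts': array([ 7.68234549e-04, -5.20392072e+01,  4.64802504e+01,  1.63646933e-02,
        2.23589603e-05, -6.77332673e-05]), 'ee_pos': array([5.49781943e-01, 1.49814236e-05, 2.30568798e-01]), 'tcp_rot': array([1.79999493e+02, 7.64302917e-02, 2.41441137e-03]), 'wrist_force': array([-0.27913091, -0.48224651, -0.47119907]), 'torque': array([ 0.0401283 ,  0.02831646, -0.01327096]), 'opening': 0.08548876920081624}
-0.0187
scene [[445.4908583    0.         320.65270852]
 [  0.         445.4908583  244.39155407]
 [  0.           0.           1.        ]] [ 0.83268699 -0.51590675  0.49343929] [-124.89058623    1.12497789   30.25164455]
side [[473.34654795   0.         323.05238913]
 [  0.         473.34654795 237.55077977]
 [  0.           0.           1.        ]] [ 0.10692145 -0.65206823  0.60439404] [-123.51637385    0.4183226   -32.14196432]
wrist [[371.64829954   0.         318.10519541]
 [  0.         371.64829954 242.39081177]
 [  0.           0.           1.        ]] [0.550579   0.06717717 0.37298067] [1.64540793e+02 6.70300119e-02 2.35250376e-02]
```

View pics/scene0.png

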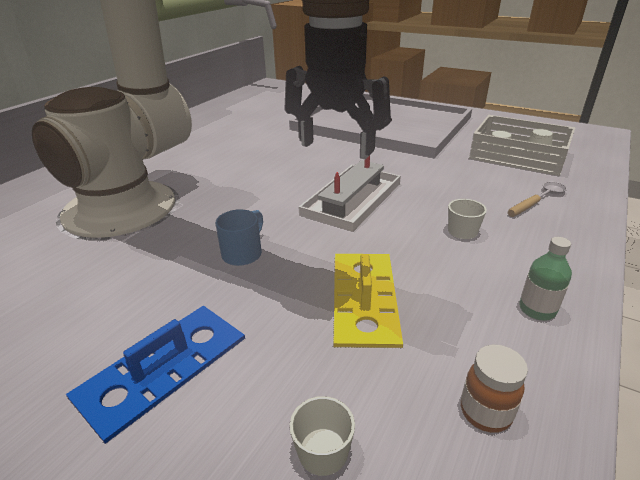

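View pics/side0.png

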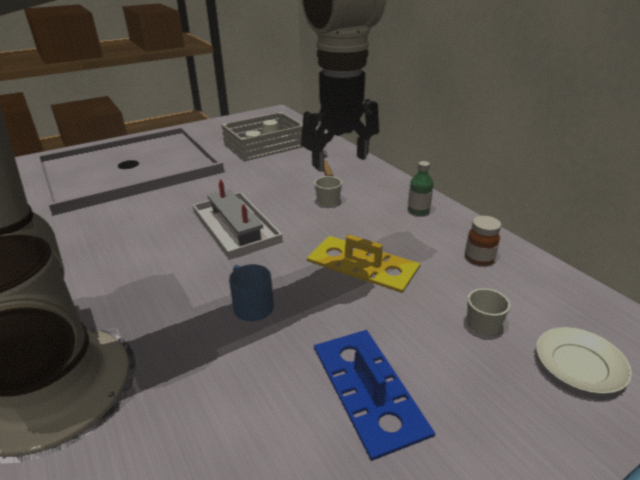

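View pics/wrist0.png

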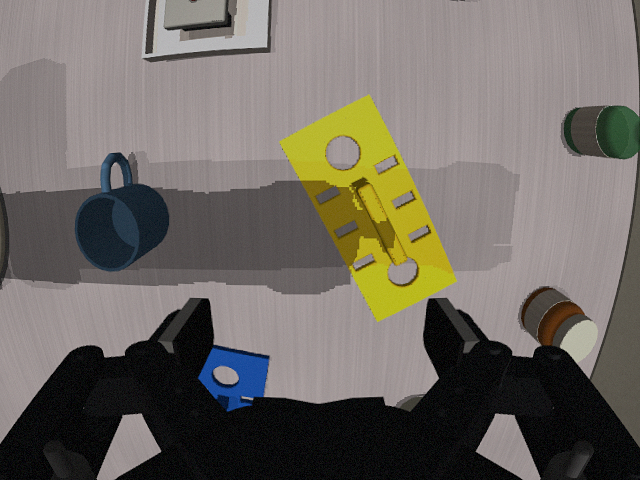

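The images show the blue plate near scene (157,370) and side (372,390), and the stand pegs near scene (337,182) and (367,160), side (222,188) and (244,214). The yellow plate lies between them. Next I measure these.

```bash
cat > h.py <<'E'
import numpy as np,cv2
from scipy.spatial.transform import Rotation as R
from workcell import viewer,get_obs
def cam(n):
    c=viewer.camera(n);c["R"]=R.from_euler("xyz",c["orientation"],degrees=True).as_matrix();c["n"]=n;c["origin"]=np.array(c["origin"]);return c
def ray(c,p):
    K=c["K"];d=np.array([(p[0]-K[0,2])/K[0,0],(p[1]-K[1,2])/K[1,1],1.])
    if c["n"]=="wrist":
        r=np.hypot(d[0],d[1]);s=np.sin(r)/max(r,1e-9);d=np.array([d[0]*s,d[1]*s,np.cos(r)])
    return c["R"]@(d/np.linalg.norm(d))
def plane(c,p,z):
    d=ray(c,p);return c["origin"]+d*(z-c["origin"][2])/d[2]
def tri(c1,p1,c2,p2):
    A=np.zeros((3,3));b=np.zeros(3);ds=[]
    for c,p in((c1,p1),(c2,p2)):
        d=ray(c,p);M=np.eye(3)-np.outer(d,d);A+=M;b+=M@c["origin"];ds.append((c,M))
    x=np.linalg.solve(A,b);return x,[np.linalg.norm(M@(x-c["origin"])) for c,M in ds]
def mask(im,col):
    h=cv2.cvtColor(im,cv2.COLOR_BGR2HSV)
    if col=="blue": return cv2.inRange(h,(108,170,60),(125,255,255))
    if col=="yellow": return cv2.inRange(h,(22,150,50),(35,255,255))
    return cv2.inRange(h,(0,140,50),(6,255,255))|cv2.inRange(h,(172,140,50),(180,255,255))
def holes(m,amin=150):
    cs,hi=cv2.findContours(m,cv2.RETR_CCOMP,cv2.CHAIN_APPROX_NONE);out=[]
    for c,h in zip(cs,hi[0]):
        a=cv2.contourArea(c)
        if h[3]>=0 and a>amin:
            M=cv2.moments(c);out.append((M["m10"]/M["m00"],M["m01"]/M["m00"],a))
    return out
def blobs(m,amin=15):
    n,l,s,c=cv2.connectedComponentsWithStats(m)
    return [(s[i],c[i],l==i) for i in range(1,n) if s[i][4]>=amin]
E
python3 - <<'E'
from h import *
np.set_printoptions(precision=4,suppress=True)
for n in["scene","side"]:
    c=cam(n)
    for col in["blue","yellow"]:
        for h in holes(mask(c["color"],col),60): print(n,col,np.round(h,1),plane(c,h,.004))
    for s,ce,l in blobs(mask(c["color"],"red")):
        ys,xs=np.nonzero(l);t=ys.min();b=ys.max()
        print(n,"red",s,ce,"top",xs[ys<=t+1].mean(),t,"bot",xs[ys>=b-1].mean(),b,plane(c,(xs[ys<=t+1].mean(),t),.095),plane(c,(xs[ys>=b-1].mean(),b),.05),plane(c,ce,.0725))
E
```

```text
scene blue [174.8 376.3  96. ] [ 0.4546 -0.2803  0.004 ]
scene blue [122.2 369.3  97. ] [ 0.3816 -0.3075  0.004 ]
scene blue [198.5 357.5 111.5] [ 0.4599 -0.2397  0.004 ]
scene blue [201.7 334.1 364. ] [ 0.4326 -0.2034  0.004 ]
scene blue [159.7 345.1 937. ] [ 0.3937 -0.2501  0.004 ]
scene yellow [366.6 325.3 261.5] [ 0.6403 -0.0666  0.004 ]
scene yellow [358.5 269.1  89. ] [0.5683 0.0516 0.004 ]
side blue [389.7 422.5 432.5] [ 0.4093 -0.3435  0.004 ]
side blue [360.1 412.8 115.5] [ 0.3827 -0.3074  0.004 ]
side blue [399.5 398.9 107.5] [ 0.4474 -0.3195  0.004 ]
side blue [348.7 392.1 107.5] [ 0.3896 -0.268   0.004 ]
side blue [338.5 372.9 100.5] [ 0.3971 -0.2285  0.004 ]
side blue [377.9 360.3  60.5] [ 0.4665 -0.2415  0.004 ]
side blue [365.9 373.2 991.5] [ 0.4339 -0.2526  0.004 ]
side yellow [392.7 271.4 126.5] [ 0.6393 -0.0676  0.004 ]
side yellow [333.7 252.4 111. ] [0.5739 0.0554 0.004 ]
```

Run:
```python
from h import *
import cv2
for n,ps in(("scene",[(115,397),(160,345),(337,180),(337,188),(367,160)]),("side",[(350,354),(366,375),(222,188),(244,214)])):
    im=cv2.imread(f"pics/{n}0.png");h=cv2.cvtColor(im,cv2.COLOR_BGR2HSV)
    for p in ps: print(n,p,h[p[1],p[0]])
a=cv2.imread("pics/scene0.png");b=cv2.imread("pics/side0.png")
A=cv2.resize(a[300:440,60:250],None,fx=2.1,fy=2.1);B=cv2.resize(b[170:260,180:290],None,fx=3.6,fy=3.6)
C=cv2.resize(a[145:230,290:410],None,fx=3.3,fy=3.3);D=cv2.resize(b[325:460,305:435],None,fx=2,fy=2)
W=np.zeros((600,800,3),np.uint8)
for I,(y,x) in((A,(0,0)),(B,(0,402)),(C,(300,0)),(D,(328,402))):
    I=I[:600-y,:800-x] if x else I[:600-y,:400]
    W[y:y+I.shape[0],x:x+I.shape[1]]=I
cv2.imwrite("pics/crops.png",W)
```

```text
scene (115, 397) [171  11 168]
scene (160, 345) [111 148  88]
scene (337, 180) [  0 126 117]
scene (337, 188) [  1 117 113]
scene (367, 160) [  0 124 113]
side (350, 354) [176  13 133]
side (366, 375) [114 161  65]
side (222, 188) [  2 133  69]
side (244, 214) [179 142  70]
```

View pics/crops.png

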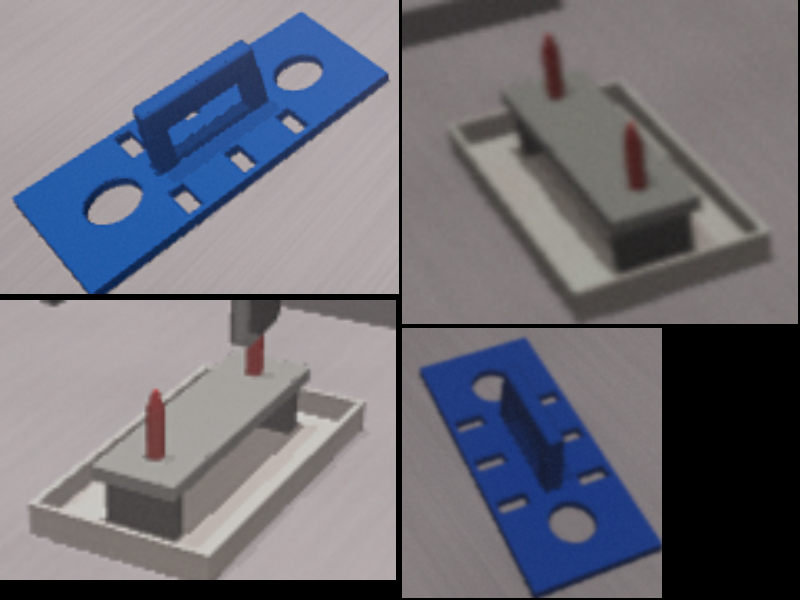

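The crops show the blue plate's two holes clear in the scene view, with the far one partly hidden by the handle in the side view. Both pegs are whole in the side view. In the scene view a finger covers the top of the far peg.

```bash
sed -i 's/(108,170,60)/(105,110,35)/; s/(0,140,50),(6/(0,85,40),(7/; s/(172,140,50)/(170,85,40)/' h.py
python3 - <<'E'
from h import *
np.set_printoptions(precision=4,suppress=True)
C={}
for n in["scene","side"]:
    c=cam(n);C[n]=c
    for h in holes(mask(c["color"],"blue"),200): print(n,"blue",np.round(h,1),plane(c,h,.004))
    for s,ce,l in blobs(mask(c["color"],"red")):
        if s[4]>300: continue
        ys,xs=np.nonzero(l);t=ys.min();b=ys.max()
        tp=(xs[ys<=t+1].mean(),t);bt=(xs[ys>=b-1].mean(),b-1)
        print(n,"red",s,"top",tp,"bot",bt,plane(c,tp,.095)[:2],plane(c,bt,.05)[:2])
E
```

```text
scene blue [114.2 397.  391. ] [ 0.4097 -0.3433  0.004 ]
scene blue [202.1 335.6 263. ] [ 0.4351 -0.2054  0.004 ]
scene red [365 155   5  13  49] top (np.float64(369.0), np.int64(155)) bot (np.float64(366.7142857142857), np.int64(166)) [0.4588 0.3193] [0.4385 0.3546]
scene red [334 172   6  21  96] top (np.float64(336.5), np.int64(172)) bot (np.float64(336.77777777777777), np.int64(191)) [0.4366 0.2118] [0.4358 0.2145]
side blue [389.7 422.7 367.5] [ 0.409  -0.3438  0.004 ]
side blue [348.5 354.3 210.5] [ 0.4332 -0.2047  0.004 ]
side red [219 180   5  17  55] top (np.float64(220.33333333333334), np.int64(180)) bot (np.float64(222.0), np.int64(195)) [0.4389 0.3458] [0.4406 0.3543]
side red [242 204   6  19  69] top (np.float64(243.33333333333334), np.int64(204)) bot (np.float64(244.6), np.int64(221)) [0.437  0.2082] [0.4366 0.2112]
```

Blue holes: (0.409, -0.3435) and (0.433, -0.204). They are 141 mm apart (140 expected) and agree between the two views to 2 mm. That puts the handle at (0.421, -0.274) with its bar at about 80.3°. Pegs: about (0.4365, 0.212) and (0.439, 0.352), 140 mm apart. I move above the blue handle.

```bash
python3 -m handwheel '[[0,-0.02,-0.045,0,-2],[0,-0.04,-0.09,0,-4],[0,-0.06,-0.135,-0.005,-6],[0,-0.08,-0.18,-0.01,-8],[0,-0.10,-0.22,-0.02,-9.7]]'
```

```text
time: 0.85
ee_pos: [0.4491, -0.2219, 0.2116]
tcp_rot: [180.0, -0.1, -9.8]
wrist_force: [0.3, 0.6, -0.4]
opening: 0.0855
```

```bash
python3 -m handwheel '[[0,-0.02,-0.035,-0.02,0],[0,-0.028,-0.052,-0.06,0],[0,-0.028,-0.052,-0.09,0],[0,-0.028,-0.052,-0.09,0]]'
python3 - <<'E'
from h import *
np.set_printoptions(precision=4,suppress=True)
c=cam("wrist");cv2.imwrite("pics/w1.png",c["color"]);print(get_obs()["ee_pos"],get_obs()["tcp_rot"])
for h in holes(mask(c["color"],"blue"),200): print(np.round(h,1),plane(c,h,.004))
E
```

```text
time: 1.25
ee_pos: [0.4188, -0.2733, 0.1176]
tcp_rot: [-179.9, 0.3, -9.9]
wrist_force: [-0.0, 0.4, -0.6]
opening: 0.0853
[ 0.42   -0.2734  0.1204] [-179.9546    0.1058   -9.82  ]
[321.8 327.6 898. ] [ 0.4094 -0.3447  0.004 ]
[366.5 289.7 322. ] [ 0.4478 -0.3188  0.004 ]
[279.1 288.7 321. ] [ 0.3836 -0.3069  0.004 ]
[369.8 238.  379. ] [ 0.4554 -0.2796  0.004 ]
[277.9 236.9 387.5] [ 0.3907 -0.2676  0.004 ]
[371.4 182.6 487. ] [ 0.4622 -0.2404  0.004 ]
[277.5 181.5 491.5] [ 0.3981 -0.2286  0.004 ]
[ 325.1  138.5 1974. ] [ 0.4356 -0.2051  0.004 ]
```

View pics/w1.png

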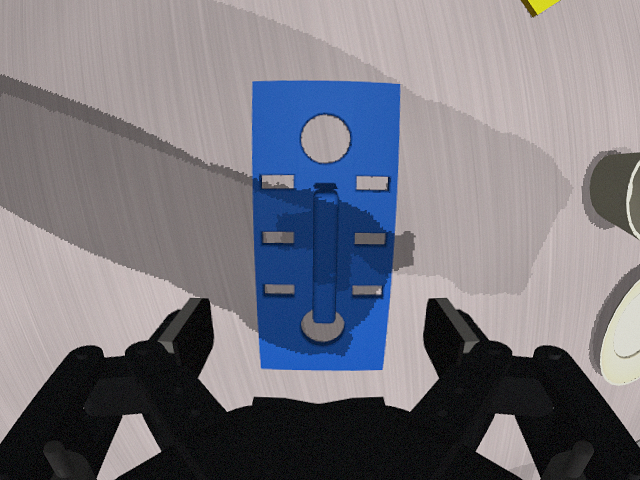

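The wrist view shows the blue plate centred between the fingers. Its holes are at (325,138) and (322,327), with the bar along column 325. The slots put the centre at (0.423, -0.274) with the bar at 79.6°. I lower over the bar and grip.

```bash
python3 -m handwheel '[[0,0.003,-0.0005,-0.04,-0.4],[0,0.003,-0.0005,-0.08,-0.4],[0.3,0.003,-0.0005,-0.09,-0.4],[0.6,0.003,-0.0005,-0.09,-0.4],[0.8,0.003,-0.0005,-0.09,-0.4]]' 60
python3 -m handwheel '[[1,0,0,0,0],[1,0,0,0,0],[1,0,0,0,0],[1,0,0,0,0]]' 60
```

```text
time: 1.8
ee_pos: [0.4243, -0.2744, 0.0331]
tcp_rot: [180.0, -0.1, -10.2]
wrist_force: [0.5, 0.0, 0.8]
opening: 0.044
time: 2.2
ee_pos: [0.4256, -0.2752, 0.0356]
tcp_rot: [179.9, -0.3, -10.2]
wrist_force: [-1.5, 0.2, 9.8]
opening: 0.0129
```

Gripped: 12.9 mm opening on the 14 mm bar. The +10 N probably comes from the pads swinging forward as they close. I lift a little and check.

```bash
python3 -m handwheel '[[1,0,0,0.02,0],[1,0,0,0.05,0],[1,0,0,0.09,0],[1,0,0,0.12,0],[1,0,0,0.12,0]]'
python3 - <<'E'
from h import *
for n in("side","wrist"):
    c=cam(n);cv2.imwrite(f"pics/{n}2.png",c["color"])
print(get_obs())
E
```

```text
time: 2.7
ee_pos: [0.4272, -0.2763, 0.1609]
tcp_rot: [179.7, -0.7, -10.2]
wrist_force: [0.5, -0.8, -1.8]
opening: 0.0129
{'time': 2.8, 'q': array([-3.28951335e+01, -2.12661060e+00, -5.48115611e+00,  8.62786819e+01,
        7.65851549e-03,  6.73006683e+01]), 'qd': array([-0.07398615,  0.97712573, -2.42838871, -0.46472199, -0.01449421,
       -0.09599143]), 'joint_efforts': array([ 7.70280531e-04, -4.80653572e+01,  5.08503377e+01,  1.23372758e-01,
        2.49872064e-03,  6.93483594e-05]), 'ee_pos': array([ 0.42588462, -0.27542044,  0.15620033]), 'tcp_rot': array([179.8655278 ,  -0.34131839, -10.19537675]), 'wrist_force': array([ 0.69027894,  0.28461246, -2.31231771]), 'torque': array([ 0.04356241,  0.00427881, -0.00142512]), 'opening': 0.012942609406536668}
```

View pics/side2.png

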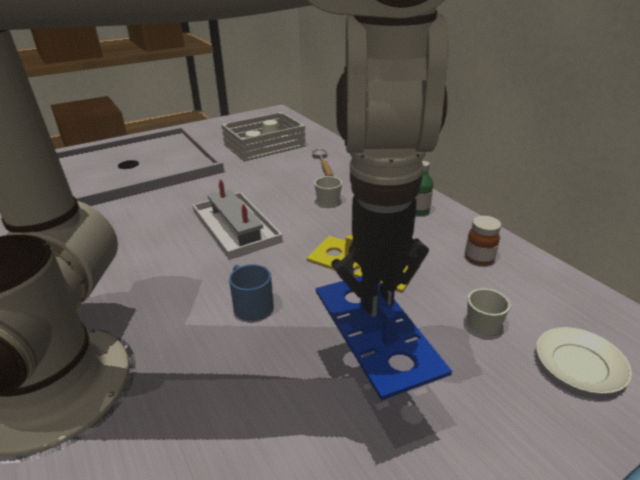

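View pics/wrist2.png

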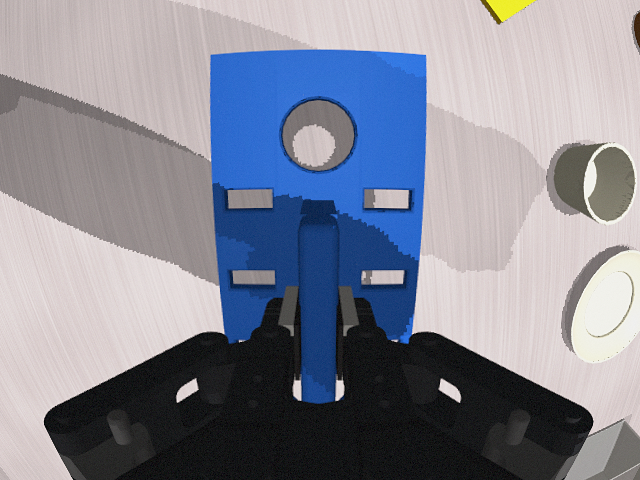

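The blue plate is held level, with its near hole at wrist (318,134) and the bar central between the pads. I carry it toward the stand, well above the mug and pegs.

```bash
python3 -m handwheel '[[1,0,0.01,0.04,0],[1,0,0.05,0.05,1],[1,0.002,0.095,0.05,2],[1,0.003,0.14,0.05,4],[1,0.005,0.185,0.05,5]]'
python3 -m handwheel '[[1,0,0.04,0,1],[1,0.002,0.085,0,2],[1,0.003,0.13,0,3],[1,0.005,0.175,0,4],[1,0.006,0.21,0,4]]'
```

```text
time: 3.3
ee_pos: [0.4301, -0.0888, 0.2047]
tcp_rot: [179.9, -0.2, -5.2]
wrist_force: [1.2, 0.2, -1.2]
opening: 0.013
time: 3.8
ee_pos: [0.4352, 0.1233, 0.2031]
tcp_rot: [179.9, -0.1, -1.1]
wrist_force: [-0.1, 0.9, -1.9]
opening: 0.013
```

```bash
python3 -m handwheel '[[1,0.002,0.04,0,0],[1,0.003,0.085,0,0],[1,0.003,0.13,0,0],[1,0.003,0.157,-0.005,0],[1,0.003,0.157,-0.005,0]]'
python3 - <<'E'
from h import *
np.set_printoptions(precision=4,suppress=True)
for n in("scene","side","wrist"):
    c=cam(n);cv2.imwrite(f"pics/{n}3.png",c["color"])
    o=get_obs();z=o["ee_pos"][2]-.0356+.004
    print(n,o["ee_pos"],o["tcp_rot"],z)
    for h in holes(mask(c["color"],"blue"),200): print(" hole",np.round(h,1),plane(c,h,z))
    for s,ce,l in blobs(mask(c["color"],"red"),20):
        if s[4]>900: continue
        ys,xs=np.nonzero(l);t=ys.min();b=ys.max()
        print(" red",s,ce,plane(c,(xs[ys<=t+1].mean(),t),.095)[:2],plane(c,(xs[ys>=b-1].mean(),b-1),.05)[:2],plane(c,ce,.0725))
E
```

```text
time: 4.3
ee_pos: [0.4371, 0.2829, 0.195]
tcp_rot: [179.8, 0.1, -0.9]
wrist_force: [0.2, -0.4, -2.6]
opening: 0.0126
scene [0.4372 0.2814 0.1956] [179.7347   0.0768  -0.918 ] 0.16403959242429864
 red [365 148   5  20  84] [367.0238 158.5833] [0.439  0.3526] [0.4381 0.3543] [0.4422 0.3463 0.0725]
 red [334 172   6  21 104] [336.6635 183.4327] [0.4369 0.212 ] [0.4357 0.2145] [0.4401 0.2061 0.0725]
side [0.4375 0.2804 0.1963] [179.7492   0.0393  -0.9887] 0.16467399183355777
 red [220 186   5  11  37] [221.6757 191.973 ] [0.4264 0.3168] [0.4412 0.3539] [0.4322 0.3281 0.0725]
 red [242 204   6  19  85] [244.1647 213.8471] [0.4364 0.2086] [0.4369 0.211 ] [0.4349 0.2045 0.0725]
wrist [0.4378 0.2799 0.1969] [179.7797  -0.0116  -1.0506] 0.16530411673524353
 hole [382.2 276.9 695.5] [0.4703 0.281  0.1653]
 hole [253.7 276.9 676.5] [0.4057 0.2821 0.1653]
 hole [386.1 198.4 921. ] [0.4711 0.3207 0.1653]
 hole [249.8 198.4 929. ] [0.4063 0.3218 0.1653]
 hole [ 317.9  135.  4107.5] [0.4392 0.3508 0.1653]
 red [311 128  17  17 216] [319.3981 135.8102] [0.4402 0.3564] [0.4402 0.3462] [0.4402 0.3515 0.0725]
```

View pics/wrist3.png

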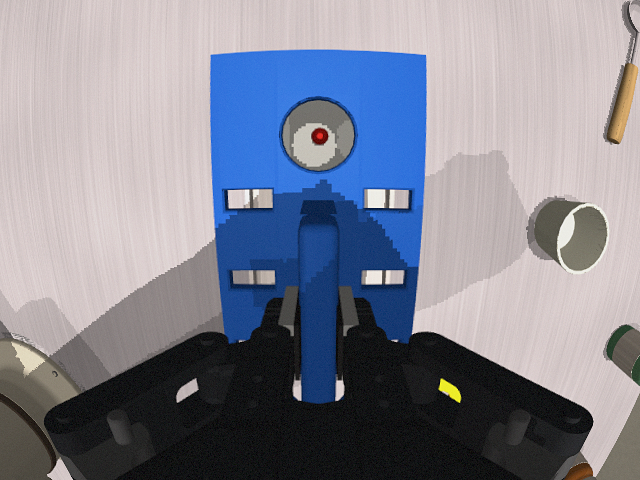

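View pics/side3.png

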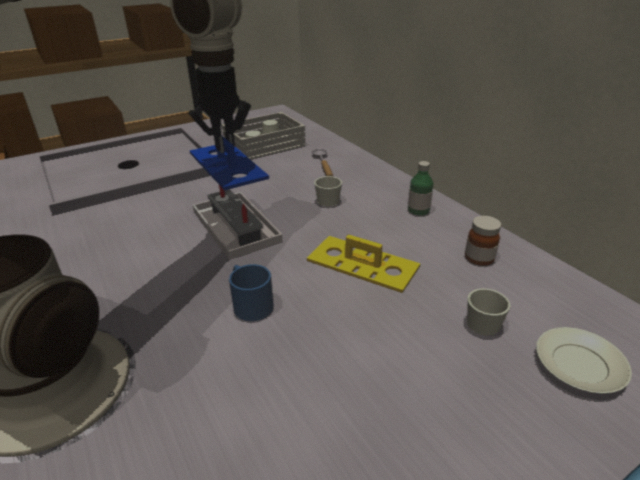

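The wrist view shows the far peg at (319,136), centred in the plate's hole at (318,135). The offset to the peg pair is about +1 mm in x and +2 mm in y. I start lowering; home should be at TCP z ≈ 0.0856.

```bash
python3 -m handwheel '[[1,0.0005,0.002,-0.02,0],[1,0.0005,0.002,-0.045,0],[1,0.0005,0.002,-0.06,0],[1,0.0005,0.002,-0.075,0],[1,0.0005,0.002,-0.075,0]]'
python3 - <<'E'
from h import *
for n in("scene","side","wrist"):
    c=cam(n);im=c["color"]
    if n=="scene": im=cv2.resize(im[90:240,270:430],None,fx=4,fy=4)
    if n=="side": im=cv2.resize(im[110:270,160:310],None,fx=3.5,fy=3.5)
    cv2.imwrite(f"pics/{n}4.png",im)
print(get_obs()["ee_pos"])
E
```

```text
time: 4.95
ee_pos: [0.4376, 0.2809, 0.12]
tcp_rot: [179.7, 0.1, -1.1]
wrist_force: [-0.3, 0.7, -1.7]
opening: 0.0126
[0.43862426 0.2818965  0.1228574 ]
```

View pics/scene4.png

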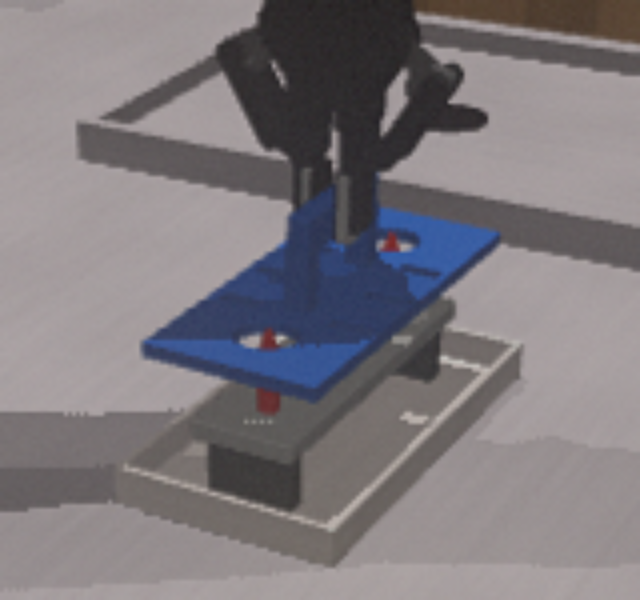

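View pics/side4.png

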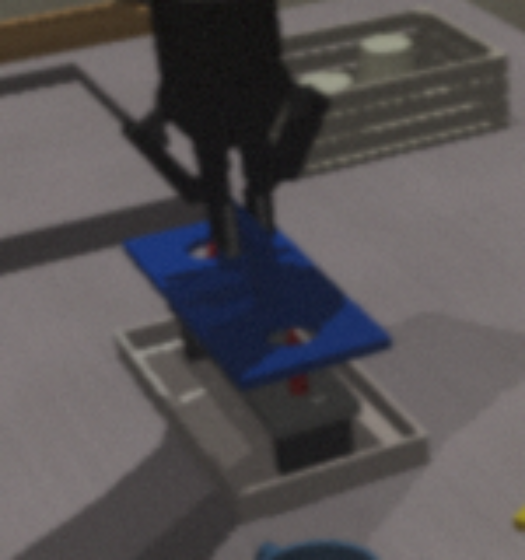

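View pics/wrist4.png

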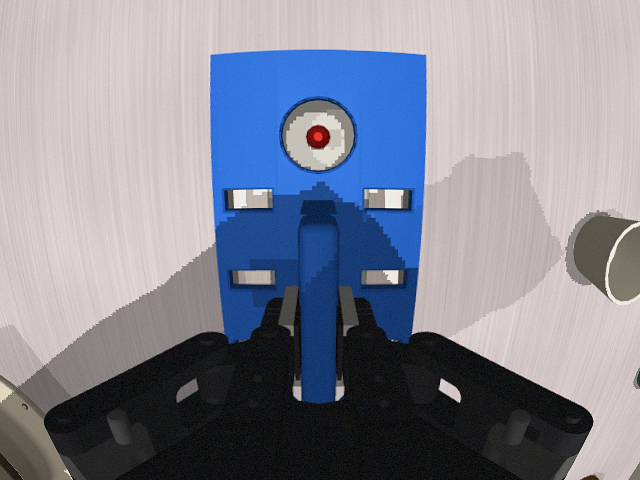

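Both peg tips stand in the holes: scene crop (268,340) and (390,242), wrist (318,136). I lower the rest, then ease down to contact.

```bash
python3 -m handwheel '[[1,0,0,-0.012,0],[1,0,0,-0.024,0],[1,0,0,-0.032,0],[1,0,0,-0.034,0],[1,0,0,-0.034,0]]'
python3 -m handwheel '[[1,0,0,-0.001,0],[1,0,0,-0.002,0],[1,0,0,-0.002,0]]'
```

```text
time: 5.6
ee_pos: [0.4383, 0.2818, 0.0883]
tcp_rot: [179.8, -0.0, -1.1]
wrist_force: [-0.1, 0.1, -2.6]
opening: 0.0131
time: 5.9
ee_pos: [0.4384, 0.2818, 0.0864]
tcp_rot: [179.8, -0.0, -1.1]
wrist_force: [0.4, 0.2, -1.6]
opening: 0.0129
```

```bash
python3 -m handwheel '[[1,0,0,-0.001,0],[1,0,0,-0.002,0],[1,0,0,-0.002,0],[1,0,0,-0.002,0]]'
```

```text
time: 6.3
ee_pos: [0.4385, 0.2819, 0.0856]
tcp_rot: [179.8, -0.1, -1.1]
wrist_force: [-3.5, -2.9, 6.7]
opening: 0.0131
```

Contact came at z = 0.0856, exactly as predicted, and the force rose by about 9 N. I check before releasing.

Run:
```python
from h import *
c=cam("scene");a=cv2.resize(c["color"][90:240,270:430],None,fx=2.5,fy=2.5)
c=cam("side");b=cv2.resize(c["color"][110:260,160:320],None,fx=2.5,fy=2.5)
cv2.imwrite("pics/home.png",np.hstack([a,b]));print(get_obs()["wrist_force"])
```

```text
[-3.20786494 -2.11512071  7.18399775]
```

View pics/home.png

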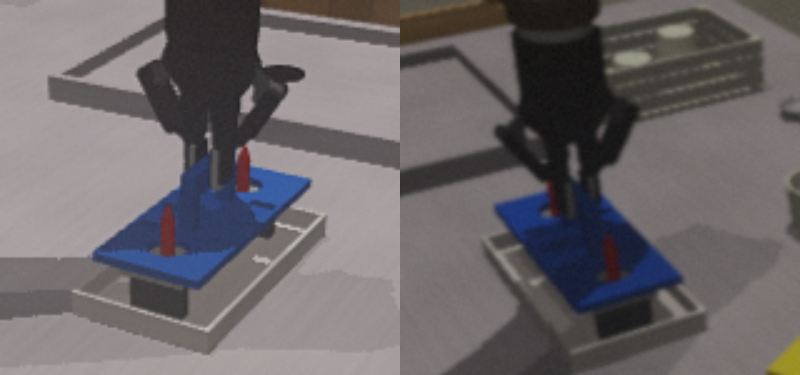

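Both pegs stand well up through the holes, at (168,230) and (243,170), and the plate is flat on the deck. I open and retreat straight up.

```bash
python3 -m handwheel '[[0.8,0,0,0,0],[0.6,0,0,0,0],[0.4,0,0,0,0],[0.3,0,0,0,0],[0.3,0,0,0,0]]'
python3 -m handwheel '[[0.3,0,0,0.01,0],[0.3,0,0,0.03,0],[0.3,0,0,0.06,0],[0.3,0,0,0.1,0],[0.3,0,0,0.14,0]]'
python3 -m handwheel '[[0.3,0,0,0,0],[0.3,0,0,0,0],[0.3,0,0,0,0]]'
python3 - <<'E'
from h import *
np.set_printoptions(precision=4,suppress=True)
c=cam("scene");a=cv2.resize(c["color"][90:240,270:430],None,fx=2.5,fy=2.5)
c=cam("side");b=cv2.resize(c["color"][110:260,160:320],None,fx=2.5,fy=2.5);cv2.imwrite("pics/sidefin.png",c["color"])
cv2.imwrite("pics/fin.png",np.hstack([a,b]))
c=cam("wrist");cv2.imwrite("pics/wfin.png",c["color"])
for h in holes(mask(c["color"],"blue"),120): print(np.round(h,1),plane(c,h,.054))
c=cam("side")
for h in holes(mask(c["color"],"yellow"),60): print("yellow",np.round(h,1))
E
```

```text
time: 6.9
ee_pos: [0.4385, 0.2819, 0.0855]
tcp_rot: [179.8, -0.1, -1.1]
wrist_force: [-0.1, -0.9, 0.5]
opening: 0.0598
time: 7.4
ee_pos: [0.4382, 0.2817, 0.2275]
tcp_rot: [179.8, -0.1, -1.1]
wrist_force: [1.0, 0.6, 0.3]
opening: 0.06
time: 7.7
ee_pos: [0.438, 0.2815, 0.2268]
tcp_rot: [179.8, -0.0, -1.1]
wrist_force: [-0.5, 0.8, 0.1]
opening: 0.06
[318.8 295.6 914.5] [0.4377 0.2099 0.054 ]
[356.  261.7 240.5] [0.4716 0.2423 0.054 ]
[282.4 261.9 255.5] [0.4057 0.2433 0.054 ]
[357.  218.2 308. ] [0.4721 0.2821 0.054 ]
[281.1 218.1 313. ] [0.4063 0.2833 0.054 ]
[279.9 172.2 346. ] [0.4067 0.3231 0.054 ]
[357.8 172.2 357. ] [0.4727 0.322  0.054 ]
[ 319.   136.7 1324.5] [0.4404 0.3524 0.054 ]
yellow [393.  271.4 128. ]
yellow [333.8 252.4 111. ]
```

View pics/fin.png

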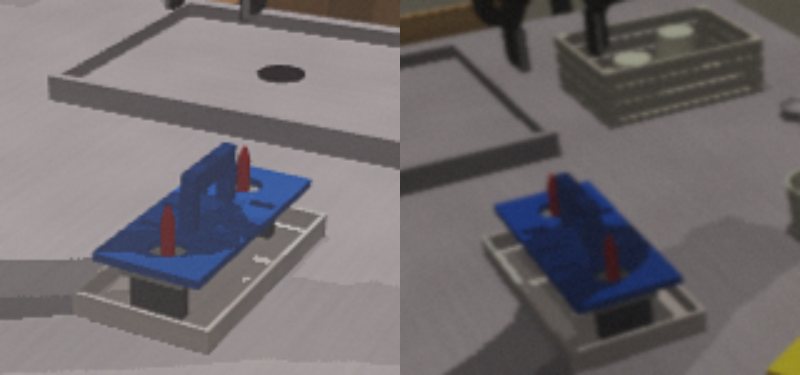

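View pics/wfin.png

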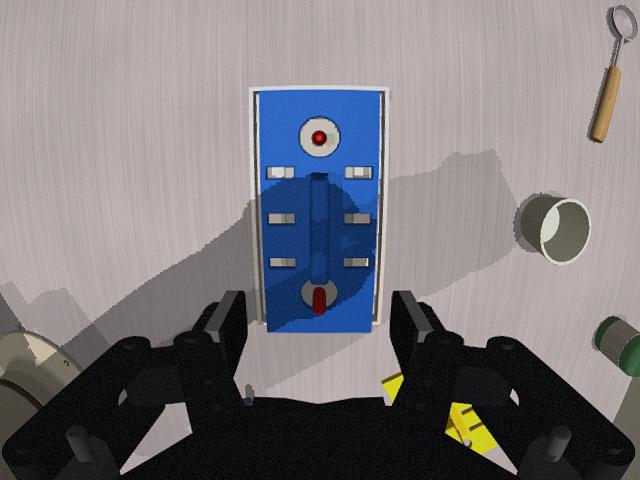

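The plate lies flat on the deck with both pegs through its holes, at wrist (319,137) and (319,295). The gripper is clear and the yellow plate hasn't moved.

```bash
python3 -c "
from workcell import job_done
print(job_done())"
```

```text
the job is handed in; nothing more can be done
None
```

The blue drainer plate now hangs on the drip stand, with both red pegs up through its holes and the plate flat on the grey deck. I gripped it by its handle, lowered it until it touched the deck and only then let go. The job took about 8 s of robot time.

**Height:** contact came at TCP z = 0.0856 m, the height predicted from the grasp, and the force there rose by about 9 N.

**Fit:** the last wrist picture put the holes at about (0.438, 0.210) and (0.440, 0.352), within about 2 mm of the measured pegs.

**Clear of the robot:** the gripper was open and about 140 mm above where it let go, with wrist force near zero.

**Yellow plate:** it had not moved; its holes were within 0.3 px of where they started in the side camera.

**Disagreements:** no check failed. While closing on the handle, the wrist force briefly read about +10 N and the tool rose a few millimetres, probably from the pads swinging forward as they close. The landing height already includes that rise.

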